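Find the unlocked hatch of the bench duct and push it open

TASK

Three of the four identical hatches in the bench service duct are locked from inside and one is not. Press gently on the ridged near ends of the hatches with the closed fingertips to find the one that rocks, then push that end down until the hatch is fully open, and draw back. Only press from above: do not hook or lift a hatch from beneath, and leave the things that stand on and round the duct where they are.

Things in the scene. Friction and masses are not known exactly. Their poses are not given: they have to be found in the camera images.
- duct: Grey bench duct, a box 80 mm high, 332 mm along y, from x = -78 to +112 mm, fixed. Origin on the worktop under the mid of the pivot line; x points to its far side, y left along the row. Flush in its top (z = 80 mm) lie four identical hatches at y = +117, +39, -39, -117 mm, in openings 124 (x) x 66 (y) mm, hollow 60 mm deep below. From x = 62 to 112 mm is a ledge with things on it.
- hatch_1 (a joint): Tilt of hatch 1 (1 leftmost, 4 rightmost), an aluminium plate 120 (x) x 62 (y) x 8 mm pivoted across its middle along the duct's y. 0 = shut, flush; positive (rad) = near end down, far end up; 0.8 = fully open, at its stop. Any one of the four may be free. A locked one gives under 0.05 rad; the free one gives way to about 2 N at its pad (6 N nearer the pivot) and stays where left.
- hatch_1_pad (a point): Middle of the ridged thumb pad on the top face of hatch 1, 38 mm from the pivot line towards the near end, 80 mm above the worktop when shut; moves with the hatch. Press here straight down. A fingertip going straight down here has the free hatch fully open when some 25 to 45 mm below the duct's top, depending on the finger's thickness.
- hatch_2 (a joint): Tilt of hatch 2 (1 leftmost, 4 rightmost), an aluminium plate 120 (x) x 62 (y) x 8 mm pivoted across its middle along the duct's y. 0 = shut, flush; positive (rad) = near end down, far end up; 0.8 = fully open, at its stop. Any one of the four may be free. A locked one gives under 0.05 rad; the free one gives way to about 2 N at its pad (6 N nearer the pivot) and stays where left.
- hatch_2_pad (a point): Middle of the ridged thumb pad on the top face of hatch 2, 38 mm from the pivot line towards the near end, 80 mm above the worktop when shut; moves with the hatch. Press here straight down. A fingertip going straight down here has the free hatch fully open when some 25 to 45 mm below the duct's top, depending on the finger's thickness.
- hatch_3 (a joint): Tilt of hatch 3 (1 leftmost, 4 rightmost), an aluminium plate 120 (x) x 62 (y) x 8 mm pivoted across its middle along the duct's y. 0 = shut, flush; positive (rad) = near end down, far end up; 0.8 = fully open, at its stop. Any one of the four may be free. A locked one gives under 0.05 rad; the free one gives way to about 2 N at its pad (6 N nearer the pivot) and stays where left.
- hatch_3_pad (a point): Middle of the ridged thumb pad on the top face of hatch 3, 38 mm from the pivot line towards the near end, 80 mm above the worktop when shut; moves with the hatch. Press here straight down. A fingertip going straight down here has the free hatch fully open when some 25 to 45 mm below the duct's top, depending on the finger's thickness.
- hatch_4 (a joint): Tilt of hatch 4 (1 leftmost, 4 rightmost), an aluminium plate 120 (x) x 62 (y) x 8 mm pivoted across its middle along the duct's y. 0 = shut, flush; positive (rad) = near end down, far end up; 0.8 = fully open, at its stop. Any one of the four may be free. A locked one gives under 0.05 rad; the free one gives way to about 2 N at its pad (6 N nearer the pivot) and stays where left.
- hatch_4_pad (a point): Middle of the ridged thumb pad on the top face of hatch 4, 38 mm from the pivot line towards the near end, 80 mm above the worktop when shut; moves with the hatch. Press here straight down. A fingertip going straight down here has the free hatch fully open when some 25 to 45 mm below the duct's top, depending on the finger's thickness.
- eyepiece: Bystander: spare eyepiece, black with a white collar, 40 mm across, 49 mm tall, standing on the duct's far ledge. Origin at the centre of its underside. Leave it alone.
- vial: Bystander: clear glass vial with black cap, 23 mm across, 52 mm tall, standing on the duct's far ledge. Origin at the centre of its underside. Leave it alone.
- beaker: Bystander: small glass beaker, 45 mm across, 57 mm tall, on the worktop to the left of the duct. Origin at the centre of its underside. Leave it alone.
- dropper: Bystander: amber dropper bottle, 35 mm across, 104 mm tall, on the worktop to the left of the duct. Origin at the centre of its underside. Leave it alone.
- lens: Bystander: black auxiliary lens ring, 52 mm across, 17 mm tall, on the worktop to the right of the duct. Origin at the centre of its underside. Leave it alone.
- timer: Bystander: white bench timer, 62x64x20 mm, on the worktop to the right of the duct. Origin at the centre of its underside. Leave it alone.

How it is judged:
By the outcome, as a careful person would: the job done as asked, in the order asked, and still so for the second after the job is handed in, with the robot touching nothing.
It also fails if it takes over 42 s, if anything falls off the work surface, if the arm or the gripper's body presses on something with over 40 N, if the wrist force passes 120 N, or if a joint passes its speed limit or range.

ROBOT

A 6-joint arm with a two-finger parallel gripper is mounted at the origin on a cart in front of the work surface, level with it; the furniture and walls round the work are solid. World frame = base frame: x ahead of the robot, y to its left, z up, the work surface at z = 0. Lengths are in m, angles in rad, forces in N, time in s.
With the tool pointing down it reaches from about 0.375 to 0.9 m from the base axis. Payload 3.1 kg.
Tool frame: the origin (TCP) lies midway between the tips of the shut fingers; the grasp point (between the pads) lies 19 mm behind it; z points along the fingers, y is the line along which they close (so a half turn about z gives the same grasp; the last joint's range is limited). The gripper opens to 87 mm and grips with 3 to 60 N. Pads are 19 mm wide; open, the fingers measure 117 mm over their backs; the gripper's body (75 mm by 190 mm) begins 51 mm behind the grasp point.
Start: joints at [-1.315, 0.527, 1.433, -0, 1.181, -0.178], TCP at [0.263, -0.567, 0.223] pointing down, gripper open.
Joint ranges: [-3.08, 3.08], [-0.75, 2.2], [0.22, 2.44], [-1.43, 4.57], [0, 2.65], [-2.85, 2.85]. Speed limits (rad/s): [2.79, 2.79, 3.14, 3.14, 3.14, 3.14].

INTERFACE

Orientations are given as a rotation vector (axis times angle).
In Python, from cell import readout, viewer, finish_job gives the robot as it stands.
- The arm moves only by the shell command python3 -m handwheel 'ROWS'. ROWS is JSON, a list of rows, each an object with "travel": the shift along the tool's x, y, z in cm, a list of three; "dr": the turn, a rotation vector about the tool's x, y, z in degrees, a list of three; "fingers": the opening in per cent of the stroke, from 0 (shut) to 100 (fully open). In form: [{"travel": [x, y, z], "dr": [wx, wy, wz], "fingers": fingers}, ...]. A call has exactly 5 rows; each row shifts and turns the commanded pose from where the row before left it, along the tool's axes as they then stand; what a row does not reach is not made up. A row lasts 1/8 s, in which the tool goes at most 62.5 mm and 10.7 degrees, less where a joint would pass 70% of its speed; a pose out of reach is approached as far as the arm can. A call is refused whole if a number of a shift passes 6.25 or a number of a turn 10.7, either way. A call with a gripper value outside its range is refused whole. The fingers move at their own pace and stop on an object; the grip force is fixed at half the most. Time passes only in rows, so rows that do not move let the fingers close, or fill a call up. It gives the time, the measured TCP pose, the force, the opening and the grip force at its end, in the units of the state.
- readout.get_obs(): the state, without advancing time (a new reading comes with each control period).
- viewer.grab_frame(name): name is "side" or "top" or "wrist"; returns the picture (384x512x3 uint8, red, green, blue); there is no depth.
- viewer.camera_params(name): a dict with "fx", "fy", "cx", "cy" (pixels), "R" (3x3) and "t" (3): a world point X has camera coordinates R X + t. Camera axes: x right, y down, z forward; pixel columns grow to the right and rows downward; lengths in m; the calibration is good to about 2 mm. A picture is of the moment at which its call begins: read the wrist's pose just before it. camera_params takes no time and is no camera call; for the wrist camera it gives the pose at the moment of the call.
- finish_job(): hands the job in; it is judged then, once.
The state is a dict: "clock": time; "qpos": joint angles; "dq": joint speeds; "joint_torque": joint torques, N m; "tcp_pos": TCP position; "tool_rot": TCP orientation; "ft_force": force on the tool from outside, world axes, zero at the start; "torque": the same for the moment, N m; "gripper_width": opening from 0.0 (shut) to 1.0 (fully open); "grasp_force": force on a finger pad.
Only numpy, scipy, OpenCV 4.12 (cv2) and the standard library are available. Lean on these libraries where they do the work, as an engineer would, in place of code of your own. Each camera call takes 0.05 s, during which the arm holds its last target. There are 200 camera calls.

## Working session

There is one attempt and no reset: what is moved stays moved. The work goes in short steps, Python scripts to look and compute and a shell command to move; the robot and the scene stay as the last step left them, time stands still between calls to the robot, and variables do not carry over. Pictures are saved under pics/ and viewed, at most 10 in all, crops included, and the job is handed in when it is done.

```bash
mkdir -p pics
python3 - <<'E'
from cell import readout, viewer
import cv2
for n in("top","side"):
    cv2.imwrite(f"pics/{n}0.png",viewer.grab_frame(n)[:,:,::-1])
    print(viewer.camera_params(n))
o=readout.get_obs();print(o['clock'],o['tcp_pos'],o['tool_rot'],o['ft_force'])
E
```

```text
{'fx': 415.34472903707166, 'fy': 415.34472903707166, 'cx': 262.6441622405123, 'cy': 189.93017507870238, 'R': array([[-0.09632548, -0.99533486, -0.00546885],
       [-0.97239543,  0.09527581, -0.21300153],
       [ 0.2125289 , -0.01519959, -0.97703656]]), 't': array([0.04613746, 0.52169532, 1.53351919])}
{'fx': 454.2053876132659, 'fy': 454.2053876132659, 'cx': 248.69675386683568, 'cy': 190.3809987425356, 'R': array([[ 0.85359236, -0.52078053, -0.01295072],
       [-0.27330268, -0.42651937, -0.86219886],
       [ 0.44349264,  0.73950583, -0.50640439]]), 't': array([-0.42998919,  0.20489727,  1.23099882])}
0.1 [ 0.26255003 -0.56644095  0.22167021] [-3.06607539e+00 -6.75646731e-01  1.31949472e-04] [ 0.54918607 -0.23383034 -0.07178947]
```

View pics/top0.png

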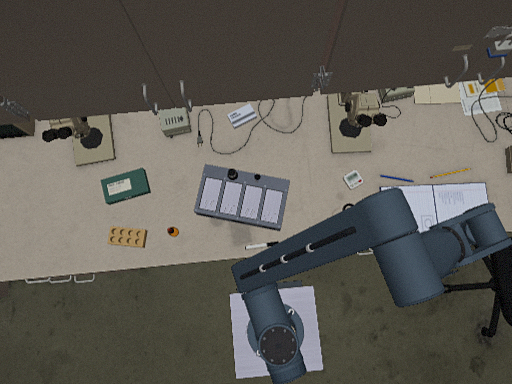

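View pics/side0.png

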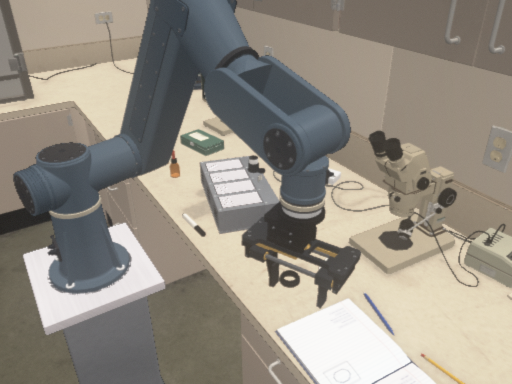

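The top view shows the duct at about (195–290, 165–230), with four light hatches in a row near (211,194), (231,198), (251,202) and (271,206). The eyepiece and vial are on the far ledge. The side view shows the gripper clear of everything, to the right of the duct.

```bash
cat > h.py <<'E'
import numpy as np
def ray(c,u,v,z):
    d=c['R'].T@np.array([(u-c['cx'])/c['fx'],(v-c['cy'])/c['fy'],1]); o=-c['R'].T@c['t']
    return o+d*(z-o[2])/d[2]
E
python3 - <<'E'
from cell import viewer,readout
from scipy.spatial.transform import Rotation as Ro
import cv2,numpy as np
from h import ray
c=viewer.camera_params("top");im=cv2.imread("pics/top0.png")
roi=np.zeros((384,512),np.uint8)
g=cv2.cvtColor(im,6).copy()
m=((g>150)&(im[:,:,0].astype(int)-im[:,:,2]>0)).astype(np.uint8);m[:165]=0;m[232:]=0;m[:,:194]=0;m[:,292:]=0
cs,_=cv2.findContours(m,0,2)
P=[]
for k in cs:
    if cv2.contourArea(k)>150:
        (u,v),s,a=cv2.minAreaRect(k);p=ray(c,u,v,.08);P.append(p);print((u,v),s,a,p.round(4))
P=np.array(sorted(P,key=lambda p:-p[1]))
if len(P)==4:
    y=P[0,:2]-P[3,:2];print(np.linalg.norm(y));y/=np.linalg.norm(y);x=np.array([y[1],-y[0]]);O=P[:,:2].mean(0)
    print("O",O,"yaw deg",np.degrees(np.arctan2(x[1],x[0])))
    for s in(117,39,-39,-117):print("pad",O+y*s/1e3-x*.038)
o=readout.get_obs();print(Ro.from_rotvec(o['tool_rot']).as_matrix().round(3))
cv2.imwrite("pics/z.png",cv2.resize(im[155:265,170:310],None,fx=5,fy=5,interpolation=2))
E
```

```text
(271.3461608886719, 205.76922607421875) (15.885406494140625, 30.398000717163086) 11.309932708740234 [ 0.4551 -0.0308  0.08  ]
(250.85147094726562, 201.70559692382812) (15.965811729431152, 30.18053436279297) 11.888657569885254 [0.4779 0.0441 0.08  ]
(230.54705810546875, 197.7882537841797) (15.944390296936035, 30.370267868041992) 12.52880573272705 [0.5003 0.1186 0.08  ]
(210.3293914794922, 193.5176544189453) (15.835925102233887, 31.021059036254883) 12.528807640075684 [0.524  0.1931 0.08  ]
0.23427065917498519
O [0.48931605 0.08123775] yaw deg -17.112480053867156
pad [0.48742542 0.20423948]
pad [0.46447404 0.12969262]
pad [0.44152265 0.05514576]
pad [ 0.41857127 -0.0194011 ]
[[ 0.907  0.42  -0.001]
 [ 0.42  -0.907  0.002]
 [ 0.    -0.002 -1.   ]]
```

View pics/z.png

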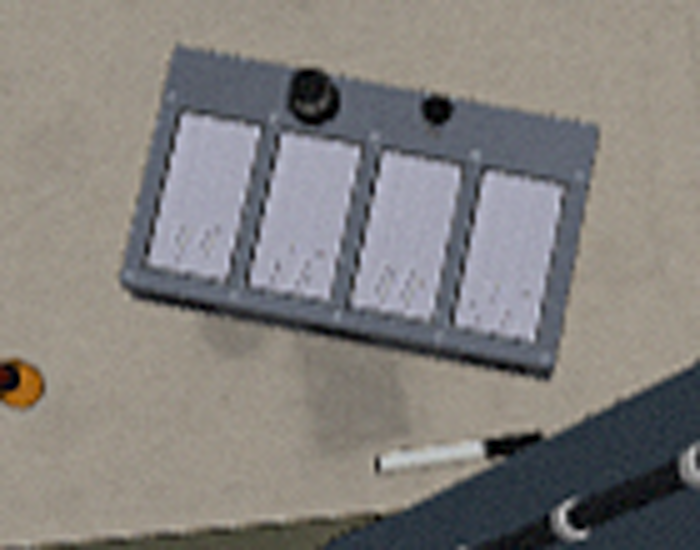

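```bash
python3 -m handwheel '[{"travel":[0,0,0],"dr":[0,0,8.4],"fingers":0},{"travel":[0,0,0],"dr":[0,0,8.4],"fingers":0},{"travel":[0,0,0],"dr":[0,0,8.4],"fingers":0},{"travel":[0,0,0],"dr":[0,0,8.4],"fingers":0},{"travel":[0,0,0],"dr":[0,0,8.4],"fingers":0}]'
cat > go.py <<'E'
from cell import readout
from scipy.spatial.transform import Rotation as Ro
import numpy as np,sys
o=readout.get_obs();R=Ro.from_rotvec(o['tool_rot']).as_matrix()
print("yaw",np.degrees(np.arctan2(R[1,0],R[0,0])),"tilt",np.degrees(np.arccos(-R[2,2])),"gw",o['gripper_width'])
PADS=[[.4874,.2042],[.4645,.1297],[.4415,.0551],[.4186,-.0194]]
for i,p in enumerate(PADS):
    print(i+1,"cm to go (z to 100mm):",(R.T@(np.array([*p,.1])-o['tcp_pos'])*100).round(2))
print(o['clock'],o['tcp_pos'].round(4),o['qpos'].round(2),o['ft_force'].round(2))
E
python3 go.py
```

```text
clock: 0.72
tcp_pos: [0.2626, -0.5666, 0.2219]
tool_rot: [-3.104, 0.476, 0.001]
ft_force: [-0.5, 0.4, 0.8]
gripper_width: 0.519
grasp_force: 0.0
yaw -17.421917029958532 tilt 0.08011558800802672 gw 0.5186549366521257
1 cm to go (z to 100mm): [ -1.62 -80.26  12.29]
2 cm to go (z to 100mm): [ -1.58 -72.47  12.28]
3 cm to go (z to 100mm): [ -1.54 -64.66  12.27]
4 cm to go (z to 100mm): [ -1.49 -56.87  12.26]
0.725 [ 0.2626 -0.5666  0.2219] [-1.32  0.53  1.43 -0.    1.18  0.56] [-0.53  0.41  0.78]
```

```bash
python3 -m handwheel '[{"travel":[0,-5.7,0],"dr":[0,0,0],"fingers":0},{"travel":[0,-5.7,0],"dr":[0,0,0],"fingers":0},{"travel":[0,-5.7,0],"dr":[0,0,0],"fingers":0},{"travel":[0,-5.7,0],"dr":[0,0,0],"fingers":0},{"travel":[0,-5.7,0],"dr":[0,0,0],"fingers":0}]'
python3 -m handwheel '[{"travel":[0,-5.7,0],"dr":[0,0,0],"fingers":0},{"travel":[0,-5.7,0],"dr":[0,0,0],"fingers":0},{"travel":[-0.5,-5.7,2],"dr":[0,0,0],"fingers":0},{"travel":[-0.5,-5.7,2],"dr":[0,0,0],"fingers":0},{"travel":[-0.5,-5.7,2],"dr":[0,0,0],"fingers":0}]'
python3 go.py
python3 - <<'E'
from cell import viewer
import cv2,numpy as np
a=viewer.grab_frame("wrist");b=viewer.grab_frame("side")[100:260,150:310]
cv2.imwrite("pics/w1.png",np.hstack([a[:,:,::-1][:, :400],cv2.resize(b[:,:,::-1],(384,384))]))
E
```

```text
clock: 1.35
tcp_pos: [0.3469, -0.2928, 0.2223]
tool_rot: [-3.106, 0.469, 0.0]
ft_force: [1.2, -0.1, -1.3]
gripper_width: 0.018
grasp_force: 0.0
clock: 1.98
tcp_pos: [0.4167, -0.0163, 0.1621]
tool_rot: [3.106, -0.469, 0.001]
ft_force: [0.6, 0.1, 0.3]
gripper_width: 0.01
grasp_force: 0.0
yaw -17.169641127742285 tilt 0.04865052464467464 gw 0.010279100171076371
1 cm to go (z to 100mm): [  0.24 -23.16   6.21]
2 cm to go (z to 100mm): [  0.25 -15.36   6.21]
3 cm to go (z to 100mm): [ 0.25 -7.56  6.21]
4 cm to go (z to 100mm): [0.26 0.24 6.21]
1.975 [ 0.4167 -0.0163  0.1621] [-0.31  0.36  2.    0.    0.78  1.56] [0.64 0.08 0.33]
```

View pics/w1.png

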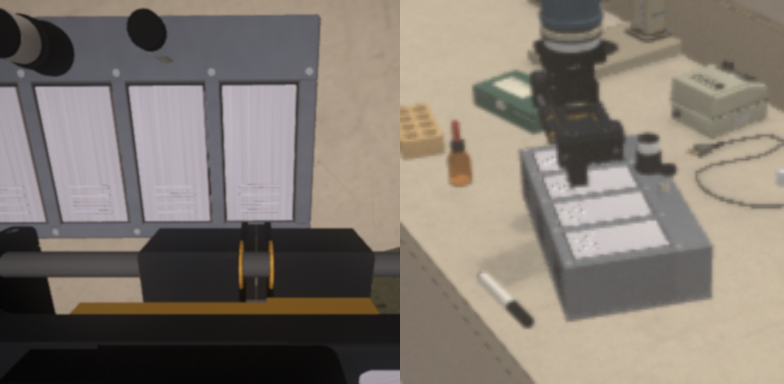

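The wrist view shows the shut fingers just over the near end of hatch 4, and the side view shows nothing in the way. I'll go down and probe hatch 4.

```bash
python3 -m handwheel '[{"travel":[0.25,0.25,3],"dr":[0,0,0],"fingers":0},{"travel":[0,0,3],"dr":[0,0,0],"fingers":0},{"travel":[0,0,1],"dr":[0,0,0],"fingers":0},{"travel":[0,0,0.5],"dr":[0,0,0],"fingers":0},{"travel":[0,0,0.2],"dr":[0,0,0],"fingers":0}]'
python3 -m handwheel '[{"travel":[0,0,0.2],"dr":[0,0,0],"fingers":0},{"travel":[0,0,0.2],"dr":[0,0,0],"fingers":0},{"travel":[0,0,0.1],"dr":[0,0,0],"fingers":0},{"travel":[0,0,0],"dr":[0,0,0],"fingers":0},{"travel":[0,0,0],"dr":[0,0,0],"fingers":0}]'
```

```text
clock: 2.7
tcp_pos: [0.4185, -0.0215, 0.0859]
tool_rot: [3.106, -0.469, 0.002]
ft_force: [-0.4, 0.3, 0.1]
gripper_width: 0.004
grasp_force: 0.0
clock: 3.32
tcp_pos: [0.4181, -0.0211, 0.0806]
tool_rot: [3.106, -0.468, 0.0]
ft_force: [0.1, 0.7, 0.5]
gripper_width: 0.005
grasp_force: 0.0
```

```bash
python3 -m handwheel '[{"travel":[0,0,0.1],"dr":[0,0,0],"fingers":0},{"travel":[0,0,0.1],"dr":[0,0,0],"fingers":0},{"travel":[0,0,0.1],"dr":[0,0,0],"fingers":0},{"travel":[0,0,0],"dr":[0,0,0],"fingers":0},{"travel":[0,0,0],"dr":[0,0,0],"fingers":0}]'
```

```text
clock: 3.95
tcp_pos: [0.4181, -0.0211, 0.0796]
tool_rot: [3.106, -0.468, 0.003]
ft_force: [-4.0, 0.7, 25.9]
gripper_width: 0.001
grasp_force: 13.1
```

Hatch 4 is locked: 26 N with no give. Next is hatch 3.

```bash
python3 -m handwheel '[{"travel":[0,0,-2],"dr":[0,0,0],"fingers":0},{"travel":[0,-3.9,0],"dr":[0,0,0],"fingers":0},{"travel":[0,-3.9,0],"dr":[0,0,0],"fingers":0},{"travel":[0,0,1],"dr":[0,0,0],"fingers":0},{"travel":[0,0,0.5],"dr":[0,0,0],"fingers":0}]'
python3 go.py
python3 -m handwheel '[{"travel":[0,0,0.2],"dr":[0,0,0],"fingers":0},{"travel":[0,0,0.1],"dr":[0,0,0],"fingers":0},{"travel":[0,0,0.1],"dr":[0,0,0],"fingers":0},{"travel":[0,0,0.05],"dr":[0,0,0],"fingers":0},{"travel":[0,0,0],"dr":[0,0,0],"fingers":0}]'
```

```text
clock: 4.58
tcp_pos: [0.4404, 0.0533, 0.0818]
tool_rot: [3.106, -0.467, -0.002]
ft_force: [-0.4, -0.1, -0.7]
gripper_width: 0.001
grasp_force: 0.0
yaw -17.103265315986743 tilt 0.08491528537486974 gw 0.0008521372700443628
1 cm to go (z to 100mm): [  0.06 -15.8   -1.82]
2 cm to go (z to 100mm): [ 0.06 -8.01 -1.82]
3 cm to go (z to 100mm): [ 0.06 -0.2  -1.82]
4 cm to go (z to 100mm): [ 0.06  7.59 -1.81]
4.575 [0.4404 0.0533 0.0818] [-0.13  0.55  2.   -0.    0.59  1.74] [-0.44 -0.1  -0.75]
clock: 5.2
tcp_pos: [0.4402, 0.0529, 0.0797]
tool_rot: [-3.106, 0.47, 0.001]
ft_force: [-4.7, 1.3, 19.5]
gripper_width: 0.008
grasp_force: 9.8
```

Hatch 3 is locked too (19.5 N, no give). On to hatch 2.

```bash
python3 -m handwheel '[{"travel":[0,0,-2],"dr":[0,0,0],"fingers":0},{"travel":[0,-4,0],"dr":[0,0,0],"fingers":0},{"travel":[0,-4,0],"dr":[0,0,0],"fingers":0},{"travel":[0,0,1],"dr":[0,0,0],"fingers":0},{"travel":[0,0,0.5],"dr":[0,0,0],"fingers":0}]'
python3 -m handwheel '[{"travel":[0,0,0.2],"dr":[0,0,0],"fingers":0},{"travel":[0,0,0.1],"dr":[0,0,0],"fingers":0},{"travel":[0,0,0.1],"dr":[0,0,0],"fingers":0},{"travel":[0,0,0.1],"dr":[0,0,0],"fingers":0},{"travel":[0,0,0],"dr":[0,0,0],"fingers":0}]'
```

```text
clock: 5.82
tcp_pos: [0.4637, 0.1291, 0.0822]
tool_rot: [3.106, -0.469, -0.003]
ft_force: [0.2, -0.2, -0.4]
gripper_width: 0.003
grasp_force: 0.0
clock: 6.45
tcp_pos: [0.4647, 0.1298, 0.0781]
tool_rot: [-3.106, 0.469, -0.0]
ft_force: [-1.1, -0.4, 1.3]
gripper_width: 0.007
grasp_force: 0.8
```

Hatch 2 gives under about 1 N, so it's the free one. I'll push it down.

```bash
python3 -m handwheel '[{"travel":[0,0,0.3],"dr":[0,0,0],"fingers":0},{"travel":[0,0,0.4],"dr":[0,0,0],"fingers":0},{"travel":[0,0,0.4],"dr":[0,0,0],"fingers":0},{"travel":[0,0,0.4],"dr":[0,0,0],"fingers":0},{"travel":[0,0,0.2],"dr":[0,0,0],"fingers":0}]'
python3 -m handwheel '[{"travel":[0,0,0.2],"dr":[0,0,0],"fingers":0},{"travel":[0,0,0.2],"dr":[0,0,0],"fingers":0},{"travel":[0,0,0.2],"dr":[0,0,0],"fingers":0},{"travel":[0,0,0.1],"dr":[0,0,0],"fingers":0},{"travel":[0,0,0],"dr":[0,0,0],"fingers":0}]'
```

```text
clock: 7.08
tcp_pos: [0.4649, 0.13, 0.0607]
tool_rot: [-3.106, 0.469, -0.0]
ft_force: [-0.8, 1.3, 1.6]
gripper_width: 0.008
grasp_force: 1.0
clock: 7.7
tcp_pos: [0.4644, 0.1299, 0.054]
tool_rot: [3.106, -0.468, -0.001]
ft_force: [-1.0, 0.1, 1.3]
gripper_width: 0.004
grasp_force: 1.0
```

```bash
python3 -m handwheel '[{"travel":[0,0,0.15],"dr":[0,0,0],"fingers":0},{"travel":[0,0,0.15],"dr":[0,0,0],"fingers":0},{"travel":[0,0,0.15],"dr":[0,0,0],"fingers":0},{"travel":[0,0,0.05],"dr":[0,0,0],"fingers":0},{"travel":[0,0,0],"dr":[0,0,0],"fingers":0}]'
```

```text
clock: 8.32
tcp_pos: [0.4649, 0.1298, 0.0525]
tool_rot: [-3.106, 0.467, -0.004]
ft_force: [-6.1, -0.7, 34.1]
gripper_width: 0.005
grasp_force: 13.8
```

Force rises sharply at 27.5 mm depth, which fits the stop. I'll retract straight up and check.

```bash
python3 -m handwheel '[{"travel":[0,0,-1],"dr":[0,0,0],"fingers":0},{"travel":[0,0,-3],"dr":[0,0,0],"fingers":0},{"travel":[0,0,-4],"dr":[0,0,0],"fingers":0},{"travel":[0,0,-4],"dr":[0,0,0],"fingers":0},{"travel":[0,0,-4],"dr":[0,0,0],"fingers":0}]'
python3 - <<'E'
from cell import viewer
import cv2,numpy as np
a=viewer.grab_frame("wrist")[:,:,::-1];b=viewer.grab_frame("side")[120:260,170:310,::-1]
cv2.imwrite("pics/w2.png",np.hstack([cv2.resize(a,(416,312)),cv2.resize(b,(312,312))]))
E
```

```text
clock: 8.95
tcp_pos: [0.4644, 0.1298, 0.21]
tool_rot: [3.106, -0.468, -0.001]
ft_force: [0.4, -0.1, -0.0]
gripper_width: -0.004
grasp_force: 0.0
```

View pics/w2.png

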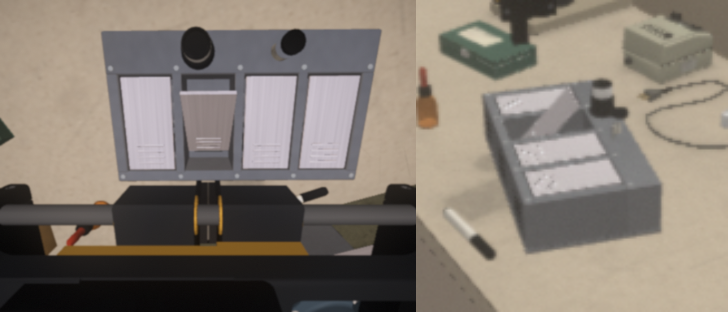

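The wrist view shows hatch 2 tilted, far edge up at about (208,93) of the half picture. The eyepiece and vial haven't moved. A quick check of the angle from that edge:

Run:
```python
from cell import viewer
import cv2,numpy as np
c=viewer.camera_params("wrist");x=np.array([.9557,-.2942,0]);P=np.array([.4645,.1297,0])+.038*x
for a in(.6,.7,.75,.8,.85):
    for s in (60,-60):
        X=P+x*s/1e3*np.cos(a)+np.array([0,0,.080+s/1e3*np.sin(a)])
        q=c['R']@X+c['t'];print(a,s,(c['fx']*q[0]/q[2]+c['cx'],c['fy']*q[1]/q[2]+c['cy']))
g=cv2.cvtColor(viewer.grab_frame("wrist"),7).astype(int)
print(g[90:130,256].tolist()); print(g[175:215,270].tolist())
```

```text
0.6 60 (np.float64(258.9559239084221), np.float64(106.61357718191765))
0.6 -60 (np.float64(258.34306106326716), np.float64(193.46469239208332))
0.7 60 (np.float64(258.9907404480677), np.float64(110.61390565296517))
0.7 -60 (np.float64(258.32477283329087), np.float64(189.68622014934823))
0.75 60 (np.float64(259.0067875757844), np.float64(112.86969858292845))
0.75 -60 (np.float64(258.3166444411187), np.float64(187.71850790709996))
0.8 60 (np.float64(259.021813756522), np.float64(115.2886322879477))
0.8 -60 (np.float64(258.3091956292945), np.float64(185.70315305058324))
0.85 60 (np.float64(259.0357374842457), np.float64(117.86380095303515))
0.85 -60 (np.float64(258.302427698074), np.float64(183.6435413582868))
[107, 107, 106, 105, 98, 85, 70, 58, 53, 53, 57, 76, 99, 109, 111, 109, 110, 112, 112, 113, 113, 112, 111, 111, 111, 117, 148, 184, 193, 189, 176, 149, 134, 133, 133, 133, 134, 133, 134, 134]
[136, 155, 169, 152, 137, 144, 152, 145, 155, 165, 151, 134, 124, 104, 93, 102, 110, 109, 109, 108, 105, 96, 88, 85, 85, 86, 85, 85, 86, 85, 84, 84, 85, 85, 86, 86, 90, 98, 108, 114]
```

The edge span is about 71 px, against 70 px predicted for 0.8 rad, so the hatch is fully open.

```bash
python3 -c "
from cell import finish_job
print(finish_job())"
```

```text
the job is handed in; nothing more can be done
None
```

Hatch 2 was the free one and is now fully open (about 0.8 rad by the wrist camera). Hatches 3 and 4 were locked, and hatch 1 was not pressed. The arm has drawn back clear and the job is handed in.

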